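Pack the breakfast kit and the night-feed kit

ROBOT

A 6-joint arm with a two-finger parallel gripper is mounted at the origin on the work surface. World frame = base frame: x ahead of the robot, y to its left, z up, the work surface at z = 0. Lengths are in m, angles in rad, forces in N, time in s.
With the tool pointing down it reaches from about 0.35 to 1 m from the base axis. Payload 7.1 kg.
Tool frame: the origin (TCP) lies between the finger pads; the fingertips stand 22 mm ahead of it and the grasp point (between the pads) lies 3 mm ahead of it; x points along the fingers, y is the direction in which the jaws open and shut, and the axes are right-handed (so a half turn about x gives the same grasp; the last joint's range is limited). The gripper opens to 85 mm and grips with 20 to 120 N. Pads are 22 mm wide; open, the fingers measure 114 mm over their backs; the gripper's body (76 mm by 85 mm) begins 54 mm behind the grasp point. The pads swing forward as they close: fully open they stand 13 mm farther back than shut.
Start: joints at [-1.166, 0.423, 1.63, -0, 1.089, -0.019], TCP at [0.257, -0.57, 0.253] pointing down, gripper open.
Joint ranges: [-3, 3], [-0.9, 2.11], [0.09, 2.58], [-1.31, 4.45], [0.11, 2.69], [-2.54, 2.54]. Speed limits (rad/s): [2.39, 2.39, 3.01, 3.14, 3.14, 3.14].

INTERFACE

Orientations are given as a rotation vector (axis times angle).
In Python, from rig import manip gives the robot as it stands. The module is installed in compiled form; this text tells all that it offers. Calls block until the motion is done:
- manip.move_to(position, orientation): joint-space move of the TCP to a pose.
- manip.servo_line(position, orientation=None, rate=0.15): straight line of the TCP; orientation=None keeps the orientation; rate is the mean speed in m/s.
- manip.set_joints(angles): joint-space move.
- manip.command_gripper(opening, f_grip=None): finger opening in m; f_grip is the grip in N (None keeps the last); returns when the fingers have stopped.
- manip.hold(seconds).
- manip.solve_ik(position, orientation): joint angles nearest the present ones, or None.
- manip.camera(name): name is "side" or "top"; returns a dict with "image" (480x640x3 uint8, red, green, blue), "fx", "fy", "cx", "cy" (pixels), "k1" (the pictures are not rectified: a ray, as slopes to the right and down, at radius r is drawn at 1 + k1 r^2 times it, then the intrinsics apply), "cam_to_world" (4x4, takes a point from camera to world coordinates). Camera axes: x right, y down, z forward; pixel columns grow to the right and rows downward; lengths in m; the calibration is good to about 2 mm. A picture is of the moment at which its call begins. There is no depth.
A pose or a line that the arm cannot do raises manip.IKError and nothing moves.
- manip.sign_off(): hands the job in, once; it reports no verdict.
Readings, each from a call of its own:
- manip.get_time(): time.
- manip.get_joint_positions(): joint angles.
- manip.get_joint_vel(): joint speeds.
- manip.get_tau(): joint torques, N m.
- manip.get_position(): TCP position.
- manip.get_ee_rot(): TCP orientation.
- manip.get_contact_force(): force on the tool from outside, world axes, zero at the start.
- manip.get_torque(): the same for the moment, N m.
- manip.get_width(): finger opening in m.
Only numpy, scipy, OpenCV 4.12 (cv2) and the standard library are available. Lean on these libraries where they do the work, as an engineer would, in place of code of your own. Each camera call takes 0.05 s, during which the arm holds its last target.

TASK

Make up two feeding kits from the drawer. Breakfast kit, in the tray with two square-cornered pockets: stand the mug upright in the larger pocket and the lidded food pot upright in the smaller one, and lay the long spoon flat in that tray's spoon bay. Night-feed kit, in the tray with the round collar: stand the formula dispenser upright in the collar and lay the short spoon flat in that tray's spoon bay; set the china mug down rather than dropping it, and leave the bottle brush and the feeding bottle where they are.

Things in the scene. Friction and masses are not known exactly. Their poses are not given: they have to be found in the camera images.
- drawer: Plywood drawer fixed on the counter, 340 x 330 mm (x by y), 45 mm high, walls and floor 10 mm thick. Origin: underside centre. Clear divider along y at x = -35 mm, 38 mm high. On its -x side (nearest the robot) mug, dispenser and pot stand in a row along y, 95 mm apart; on its +x side spoons and brush lie along x, 85 mm apart. The order within each row varies.
- mug: White ceramic mug, standing, outer diameter 62 mm, 70 mm high, open top, about 0.2 kg. Origin: underside centre, z up. One handle on its own +y side reaches 55 mm from the axis, 22 to 60 mm above the base; in the drawer it points roughly to the robot. Grip across the body, at right angles to the handle.
- dispenser: Blue pill-shaped formula dispenser with twist cap, standing, diameter 50 mm, 84 mm high, flat foot of 38 mm diameter, straight sides from 12 to 70 mm above the foot except for a 2 mm deep, 47 mm wide seam 56 to 58 mm up; about 0.09 kg. Origin: centre of the underside, z up.
- food_pot: Small stainless food pot with a flat grey press-on lid (one piece, it does not come off), standing, diameter 52 mm (lid 53 mm, from 36 mm up), 48 mm high, about 0.12 kg. Origin: centre of the underside, z up.
- long_spoon: The longer stainless spoon, 165 mm long, lying flat along its own x. Mint silicone grip from x = -82 to +15 mm, 15 mm wide (y), 14 mm high; thin steel neck; round bowl 36 mm wide, 9 mm high, at the +x end. Origin: middle of its length, at the underside, z up. About 0.04 kg; pick it by the grip near x = -10 mm.
- short_spoon: The shorter stainless spoon, 120 mm long, lying flat along its own x. Mint silicone grip from x = -60 to +5 mm, 15 mm wide (y), 14 mm high; thin steel neck; round bowl 40 mm wide, 9 mm high, at the +x end. Origin: middle of its length, at the underside, z up. About 0.03 kg; pick it by the grip near x = -10 mm.
- pocket_tray: Wooden tray fixed to the counter, 202 x 197 mm (x by y), floor 6 mm and walls 6 mm thick, rim 20 mm high; clear dividers 4 mm thick, as high as the rim. Origin: underside centre. -y side: spoon bay 190 x 96 mm, centre (0, -44.5). +y side: two pockets 85 mm wide, centred on y = +50: the larger 106 mm long (x), centre x = -42; the smaller 80 mm long, centre x = +55.
- collar_tray: Wooden tray fixed to the counter, 162 x 197 mm (x by y), floor 6 mm and walls 6 mm thick, rim 20 mm high; clear dividers 4 mm thick, as high as the rim. Origin: underside centre. -y side: spoon bay 150 x 96 mm, centre (0, -44.5). +y side: a round white collar, inner diameter 74, outer 80, as high as the rim, centre (0, +50).
- bottle_brush: Bystander: bottle brush lying in the spoon row of the drawer, 155 mm long along its own x, white handle 14 mm wide (28 mm at the end), grey bristle head 32 mm thick at +x. Origin: near the middle of its length, at the underside. Stays in the drawer.
- feeding_bottle: Bystander: clear capped feeding bottle standing on the counter, diameter 60 mm, 150 mm high. Origin: centre of the underside. Stays where it is.

How it is judged:
At the end, for the whole second after the job is handed in: All five released, at rest, level (0.08 rad), on the tray floor (3.5 mm): mug in larger pocket (24 x 14 mm off centre), pot in smaller (16 x 19), dispenser in collar (16), spoons wholly in their bays (long 16, short 20 mm along the bay). Brush and bottle within 30 mm of their starts (x of mug in the frame of pocket_tray between -0.066 and -0.018 m and y of mug in the frame of pocket_tray between 0.036 and 0.064 m and z of mug in the frame of pocket_tray between 0 and 0.0095 m and angle between each of mug, food_pot, long_spoon, dispenser, short_spoon's own z axis and vertical below 0.08 rad and linear speed of each of mug, food_pot, long_spoon, dispenser, short_spoon below 0.02 m/s and angular speed of each of mug, food_pot, long_spoon, dispenser, short_spoon below 0.2 rad/s and x of food_pot in the frame of pocket_tray between 0.039 and 0.071 m and y of food_pot in the frame of pocket_tray between 0.031 and 0.069 m and z of food_pot in the frame of pocket_tray between 0 and 0.0095 m and x of long_spoon in the frame of pocket_tray between -0.016 and 0.016 m and y of long_spoon in the frame of pocket_tray between -0.088 and -0.001 m and z of long_spoon in the frame of pocket_tray between 0 and 0.0095 m and z of dispenser in the frame of collar_tray between 0 and 0.0095 m and x of short_spoon in the frame of collar_tray between -0.02 and 0.02 m and y of short_spoon in the frame of collar_tray between -0.088 and -0.001 m and z of short_spoon in the frame of collar_tray between 0 and 0.0095 m and x of dispenser in the frame of collar_tray between -0.016 and 0.016 m and y of dispenser in the frame of collar_tray between 0.034 and 0.066 m and distance of each of bottle_brush, feeding_bottle from where it was at the start of the episode below 0.03 m and angle between feeding_bottle's own z axis and vertical below 0.2 rad); the robot touches nothing.
It fails at once if the mug is dropped into the tray (moving faster than 0.5 m/s within 15 mm of the tray floor) (horizontal distance between mug and pocket_tray below 0.12 m and z of mug in the frame of pocket_tray below 0.021 m and linear speed of mug above 0.5 m/s).
It fails at once if the bottle brush is moved by more than 80 mm, even if put back (distance of bottle_brush from where it was at the start of the episode above 0.08 m).
It fails at once if the feeding bottle is knocked over (angle between feeding_bottle's own z axis and vertical above 0.6 rad).
It also fails if it takes over 128 s, if anything falls off the work surface, if the arm or the gripper's body presses on something with over 40 N, if the wrist force passes 120 N, or if a joint passes its speed limit or range.

## Working session

There is one attempt and no reset: what is moved stays moved. The work goes in short steps, each a Python script; the robot and the scene stay as the last script left them, time stands still between calls to the robot, and variables do not carry over. Pictures are saved under pics/ and viewed, and the job is handed in when it is done.

```bash
mkdir -p pics; python3 - <<'E'
from rig import manip
import cv2,numpy as np
for n in("top","side"):
    c=manip.camera(n); cv2.imwrite(f"pics/{n}0.png",c["image"][:,:,::-1])
    print(n,c["fx"],c["fy"],c["cx"],c["cy"],c["k1"]);print(np.round(c["cam_to_world"],4))
print(manip.get_time(),manip.get_ee_rot(),manip.get_position(),manip.get_width())
E
```

```text
top 482.205587323403 482.205587323403 318.4847715356323 237.39986207972703 -0.05332421792737799
[[-0.0241 -0.987   0.159   0.4491]
 [-0.9992  0.0287  0.0269 -0.0057]
 [-0.0311 -0.1583 -0.9869  0.8842]
 [ 0.      0.      0.      1.    ]]
side 560.0412032206459 560.0412032206459 314.6360909618367 242.32039329355703 -0.11713121515988587
[[-0.9612 -0.1366  0.2396  0.3059]
 [-0.2758  0.4642 -0.8417  0.9586]
 [ 0.0038 -0.8751 -0.4838  0.6061]
 [ 0.      0.      0.      1.    ]]
0.1 [ 1.98773218  0.42913652 -1.98833243] [ 0.25684549 -0.56925432  0.25257898] 0.08511526340363809
```

View pics/top0.png

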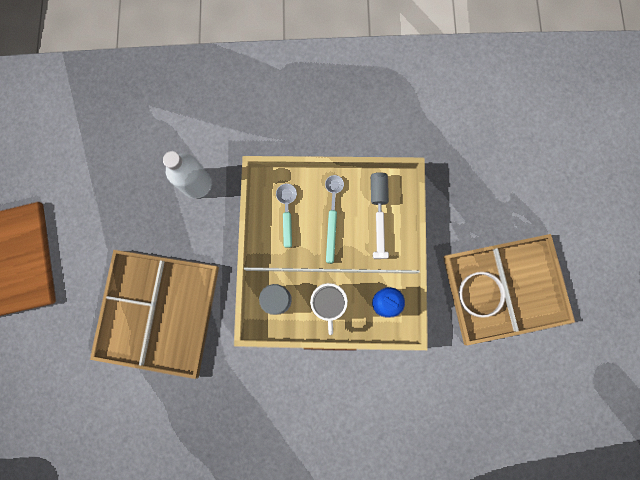

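View pics/side0.png

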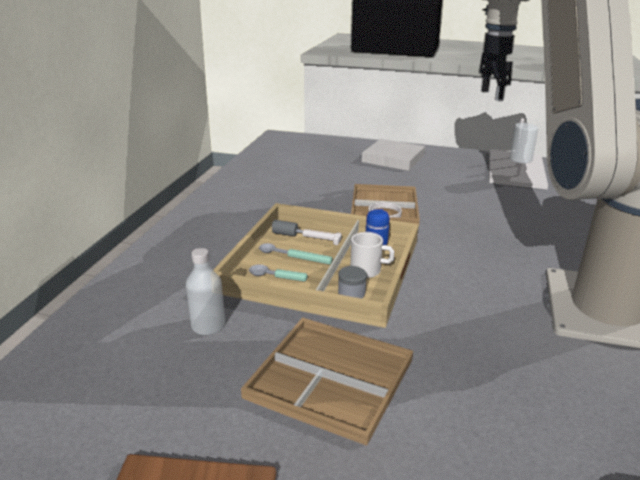

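The top view shows the drawer at columns 236–427. In its near row (left to right) are the pot at (274,299), the mug at (329,302) and the dispenser at (388,302). In the far row are the short spoon (288,215), long spoon (333,218) and brush (380,215). The pocket tray is at the left (155,313) and the collar tray at the right (510,290). I'll zoom in to get exact corners.

```bash
cat > h.py <<'E'
from rig import manip
import cv2,numpy as np
from scipy.spatial.transform import Rotation as R
def ray(c,uv):
    uv=np.array(uv,float).reshape(-1,1,2)
    K=np.array([[c["fx"],0,c["cx"]],[0,c["fy"],c["cy"]],[0,0,1]])
    n=cv2.undistortPoints(uv,K,np.array([c["k1"],0,0,0,0.])).reshape(-1,2)
    T=np.array(c["cam_to_world"]); d=np.c_[n,np.ones(len(n))]@T[:3,:3].T
    return T[:3,3],d
def plane(c,uv,z):
    o,d=ray(c,uv); return (o+d*((z-o[2])/d[:,2])[:,None])[:,:2]
def proj(c,P):
    T=np.linalg.inv(np.array(c["cam_to_world"]))
    P=np.atleast_2d(P)
    K=np.array([[c["fx"],0,c["cx"]],[0,c["fy"],c["cy"]],[0,0,1]])
    return cv2.projectPoints(P.reshape(-1,1,3).astype(float),cv2.Rodrigues(T[:3,:3])[0],T[:3,3],K,np.array([c["k1"],0,0,0,0.]))[0].reshape(-1,2)
def tri(c1,p1,c2,p2):
    o1,d1=ray(c1,p1);o2,d2=ray(c2,p2);d1=d1[0];d2=d2[0]
    s=np.linalg.lstsq(np.c_[d1,-d2],o2-o1,rcond=None)[0]
    a=o1+s[0]*d1;b=o2+s[1]*d2
    return (a+b)/2,np.linalg.norm(a-b)
E
python3 - <<'E'
import cv2
im=cv2.imread("pics/top0.png")
def crop(n,x,y,w,h,s): cv2.imwrite(f"pics/{n}.png",cv2.resize(im[y:y+h,x:x+w],None,fx=s,fy=s,interpolation=cv2.INTER_CUBIC))
crop("z_pt",80,240,150,145,4);crop("z_ct",435,225,150,130,4);crop("z_dr",230,150,200,110,4);crop("z_dr2",230,245,200,110,4)
E
```

```text
(no output)
```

View pics/z_pt.png

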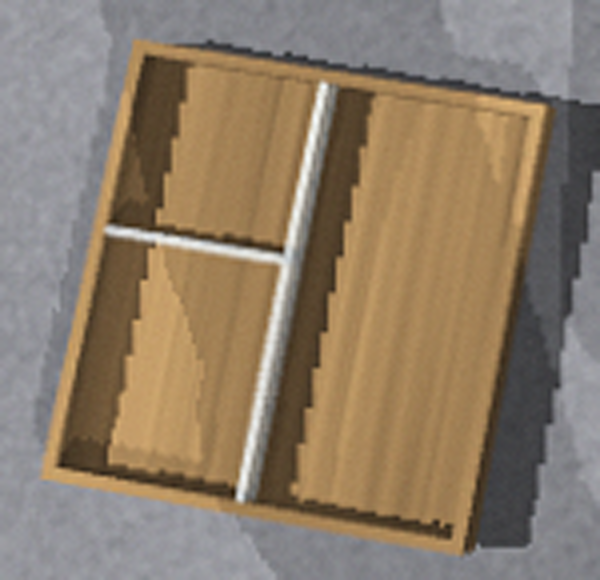

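View pics/z_ct.png

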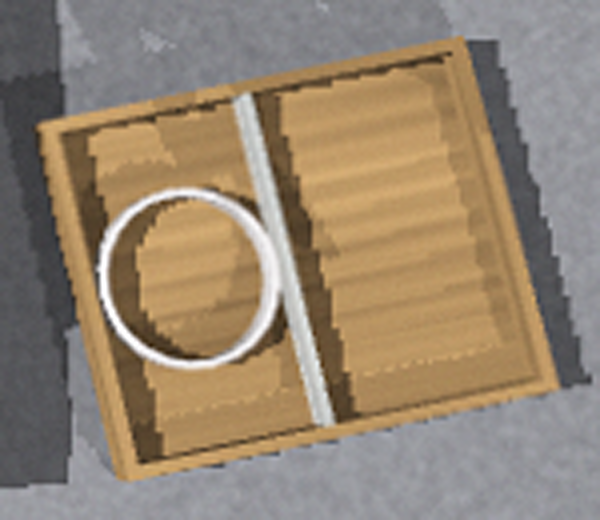

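View pics/z_dr.png

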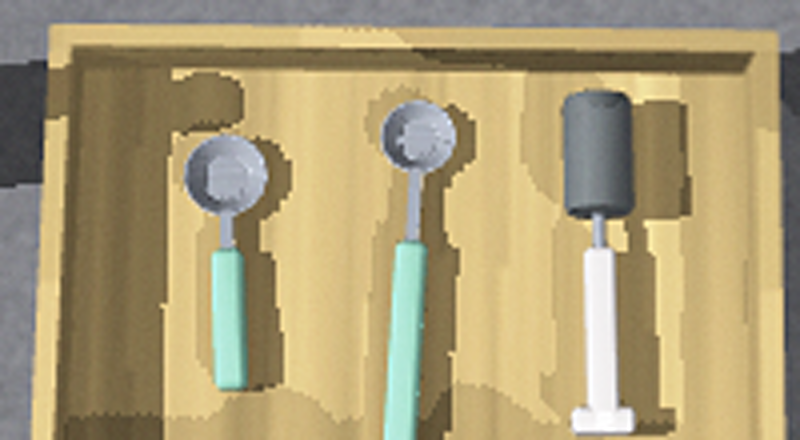

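View pics/z_dr2.png

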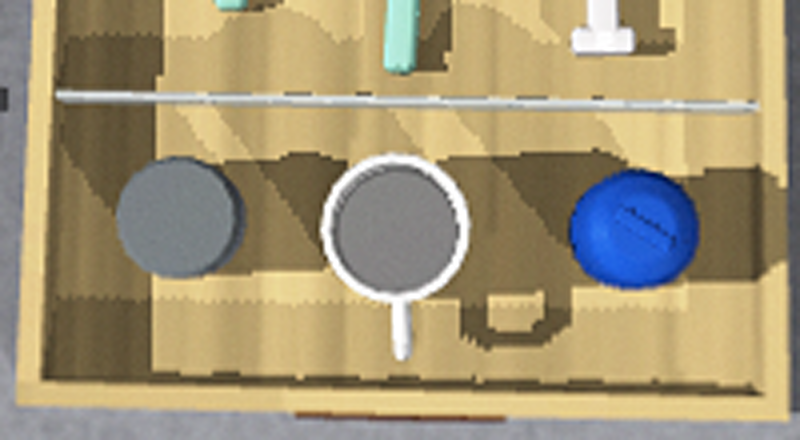

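```bash
cat > meas.py <<'E'
from h import *
c=manip.camera("top");s=manip.camera("side")
f=lambda p,x,y:(np.array(p,float)+.5)/4-.5+[x,y]
def rect(n,px,z,dx,dy):
    P=plane(c,px,z); # order: TL(+x+y) TR(+x-y) BR(-x-y) BL(-x+y)
    ctr=P.mean(0); ex=(P[0]+P[1]-P[2]-P[3]);yaw=np.arctan2(ex[1],ex[0]); 
    ey=(P[0]+P[3]-P[1]-P[2]); yaw2=np.arctan2(-ey[0],ey[1])
    print(n,ctr.round(4),"yaw",yaw.round(4),yaw2.round(4),"sides",[np.linalg.norm(P[i]-P[i-1]).round(4) for i in range(4)])
rect("pt",f([(135,40),(553,103),(468,553),(43,477)],80,240),.02,0,0)
rect("ct",f([(38,123),(463,38),(557,388),(121,480)],435,225),.02,0,0)
rect("dr",np.r_[f([(50,25),(778,30)],230,150),f([(790,418),(18,403)],230,245)],.045,0,0)
im=c["image"];hsv=cv2.cvtColor(im,cv2.COLOR_RGB2HSV)
print("collar ctr",plane(c,f([(190,278)],435,225),.02))
for n,p,z in(("pot",(178,217),.058),("mug",(396,228),.080),("disp",(634,229),.082)):
    print(n,plane(c,f([p],230,245),z).round(4))
print("pot w",plane(c,f([(117,217),(239,217)],230,245),.058),"mug w",plane(c,f([(322,228),(469,228)],230,245),.08))
print("handle tip",plane(c,f([(402,355)],230,245),.06))
m=cv2.inRange(hsv,(70,60,90),(90,255,255))
N,_,st,_=cv2.connectedComponentsWithStats(m)
lab=cv2.connectedComponents(m)[1]
for i in range(1,N):
    if st[i,4]>100:
        pts=np.argwhere(lab==i)[:,::-1]; W=plane(c,pts,.024)
        r=cv2.minAreaRect((W*1000).astype(np.float32)); print("mint",r)
        b=(cv2.boxPoints(r)/1000); 
        q=W-W.mean(0); v=np.linalg.svd(q,full_matrices=False)[2][0]; v*=np.sign(v[0]); print(" yaw",np.arctan2(v[1],v[0]), "ends",W.mean(0)+v*(q@v).min(),W.mean(0)+v*(q@v).max())
print("bowls",plane(c,f([(226,174),(419,135)],230,150),.019).round(4))
E
python3 meas.py
```

```text
pt [0.4605 0.318 ] yaw -0.1803 -0.1753 sides [np.float64(0.2005), np.float64(0.1994), np.float64(0.2016), np.float64(0.198)]
ct [ 0.4867 -0.3184] yaw 0.1684 0.1686 sides [np.float64(0.1604), np.float64(0.1984), np.float64(0.1599), np.float64(0.199)]
dr [ 0.5631 -0.005 ] yaw -0.0416 -0.0415 sides [np.float64(0.3388), np.float64(0.3306), np.float64(0.339), np.float64(0.3296)]
collar ctr [[ 0.47792683 -0.27029581]]
pot [[0.4781 0.0952]]
mug [[0.4706 0.002 ]]
disp [[ 0.4676 -0.0959]]
pot w [[0.47874924 0.12137897]
 [0.47750023 0.06906549]] mug w [[ 0.47136669  0.03268455]
 [ 0.46983196 -0.02811646]]
handle tip [[0.41805667 0.00115246]]
mint ((589.9984741210938, -4.852350234985352), (13.566162109375, 95.79903411865234), 84.99281311035156)
 yaw -0.08118885932750232 ends [ 0.54220654 -0.00192233] [ 0.63764499 -0.00968794]
mint ((604.98046875, 74.8068618774414), (63.23242950439453, 13.816530227661133), 1.7184767723083496)
 yaw 0.03932475458579267 ends [0.57340337 0.07220987] [0.63664339 0.07469805]
bowls [[ 0.6732  0.0758]
 [ 0.6889 -0.014 ]]
```

Measured sides match the given sizes to within 3 mm: tray 200×199, collar tray 160×199, drawer 339×330. I'll check the heights and positions against the side view, and find how far the fingertips reach when open and when shut.

```bash
cat >> h.py <<'E'
def rot(psi):
    y=np.array([-np.sin(psi),np.cos(psi),0]);x=np.array([0,0,-1.]);z=np.cross(x,y)
    return R.from_matrix(np.c_[x,y,z])
def best(pos,psi):
    q0=np.array(manip.get_joint_positions());o=[]
    for k in(0,np.pi):
        rv=rot(psi+k).as_rotvec(); q=manip.solve_ik(pos,rv)
        if q is not None: o.append((abs(np.array(q)-q0).max(),k,rv,q))
    o.sort(key=lambda t:t[0]); return o[0]
def go(x,y,z,psi):
    b=best([x,y,z],psi); manip.move_to([x,y,z],b[2]); return b
E
python3 - <<'E'
from h import *
f=lambda p,x,y:(np.array(p,float)+.5)/4-.5+[x,y]
c=manip.camera("top");s=manip.camera("side")
a=plane(c,f([(699,229)],230,245),.083);b=plane(c,f([(570,229)],230,245),.022);print(a,b,(a+b)/2)
im=s["image"][:,:,::-1].copy()
for P in ([.4781,.0952,.058],[.4706,.002,.080],[.468,-.094,.094],[.615,.0752,.024],[.4605,.318,.02],[.4779,-.2703,.02]):
    u=proj(s,P)[0]; print(P,u.round(1)); cv2.circle(im,(int(round(u[0])),int(round(u[1]))),1,(0,0,255),-1)
cv2.imwrite("pics/side_chk.png",cv2.resize(im[170:430,220:430],None,fx=2.3,fy=2.3,interpolation=cv2.INTER_CUBIC))
print(go(.47,.002,.25,-.03)[1],manip.get_time(),manip.get_position(),manip.get_joint_positions())
s=manip.camera("side");cv2.imwrite("pics/g_open.png",s["image"][:,:,::-1])
print(proj(s,[manip.get_position()]))
manip.command_gripper(0.015,40);print(manip.get_width())
s2=manip.camera("side");
u=proj(s2,[manip.get_position()])[0].astype(int)
A=[cv2.resize(t["image"][u[1]-60:u[1]+60,u[0]-60:u[0]+60,::-1],None,fx=3.3,fy=3.3,interpolation=cv2.INTER_CUBIC) for t in(s,s2)]
cv2.imwrite("pics/g_cmp.png",np.hstack(A));print(u,manip.get_time())
E
```

```text
[[ 0.46683227 -0.12242913]] [[ 0.46971878 -0.07437476]] [[ 0.46827553 -0.09840195]]
[0.4781, 0.0952, 0.058] [352.8 272.3]
[0.4706, 0.002, 0.08] [367.3 239.2]
[0.468, -0.094, 0.094] [377.8 212.5]
[0.615, 0.0752, 0.024] [286.3 271.4]
[0.4605, 0.318, 0.02] [331.4 368.2]
[0.4779, -0.2703, 0.02] [385.1 209. ]
0 2.4833 [0.47022077 0.00149619 0.25004066] [-2.20578192e-02  1.98979077e-01  1.96507784e+00 -1.42566042e-04
  9.77347445e-01 -1.56156180e+00]
[[372.0565888  157.25983979]]
0.014969468618442595
[372 157] 3.25
```

View pics/side_chk.png

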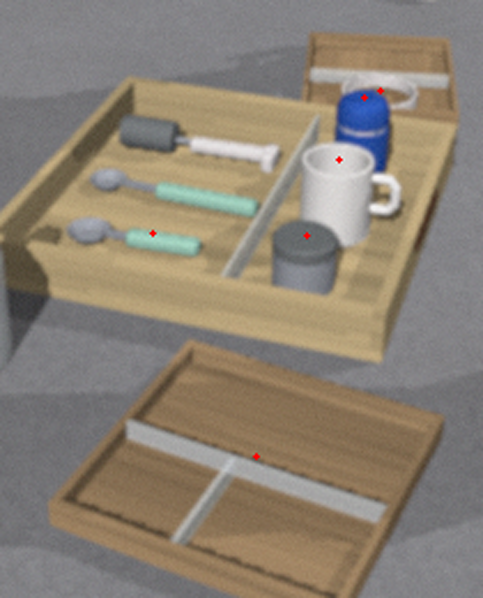

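View pics/g_cmp.png

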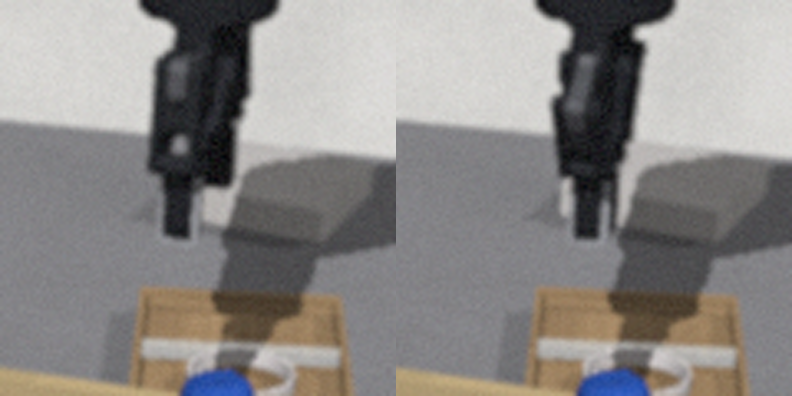

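```bash
python3 - <<'E'
from h import *
s=manip.camera("side")
# solve z for tip bottom row at known y
for y in(.051,.016):
    row=157-60+238.5/3.3
    zs=np.linspace(.19,.25,121);r=np.array([proj(s,[.47,y,z])[0,1] for z in zs])
    z=zs[abs(r-row).argmin()];print(y,row,z,"ahead of TCP",.25-z,proj(s,[.47,y,z]))
E
```

```text
0.051 169.27272727272728 0.2455 ahead of TCP 0.004500000000000004 [[366.7307479  169.15638026]]
0.016 169.27272727272728 0.232 ahead of TCP 0.017999999999999988 [[370.16245083 169.32261907]]
```

The side view agrees with the top-view positions. The fingertips sit about 20 mm ahead of the TCP when nearly shut and about 7 mm when fully open, so the 22 mm figure is for the shut gripper. I'll pick the mug first.

```bash
cat >> h.py <<'E'
PT=(np.array([.4605,.318]),-.178); CT=(np.array([.4865,-.3187]),.1685)
def tray(t,x,y):
    c,a=t; return c+np.array([[np.cos(a),-np.sin(a)],[np.sin(a),np.cos(a)]])@[x,y]
def pick(x,y,psi,z,wopen,wexp,f=45,zt=.24):
    manip.command_gripper(wopen); go(x,y,zt,psi)
    manip.servo_line([x,y,z],rate=.15); manip.command_gripper(max(wexp-.012,0),f)
    print("width",round(manip.get_width(),4),"F",np.round(manip.get_contact_force(),1))
    manip.servo_line([x,y,z+.14],rate=.15); manip.hold(.2)
    print("lifted width",round(manip.get_width(),4),"F",np.round(manip.get_contact_force(),1),"t",manip.get_time())
def place(x,y,psi,z,wopen,zt=.22):
    b=go(x,y,zt,psi); manip.servo_line([x,y,z+.03],rate=.15); manip.servo_line([x,y,z],rate=.04); manip.hold(.2)
    print("place F",np.round(manip.get_contact_force(),1),manip.get_position(),b[1])
    manip.command_gripper(wopen); manip.hold(.1); manip.servo_line([x,y,z+.12],rate=.15); print("t",manip.get_time())
def snap(n,s=1):
    for k in("top","side"):
        cv2.imwrite(f"pics/{n}_{k}.png",manip.camera(k)["image"][:,:,::-1])
E
python3 - <<'E'
from h import *
pick(.4706,.002,.01,.053,.085,.062)
snap("mug")
E
```

```text
width 0.0598 F [-1.5 -0.   6.5]
lifted width 0.0599 F [ 1.3  0.4 -2.5] t 7.2667
```

View pics/mug_side.png

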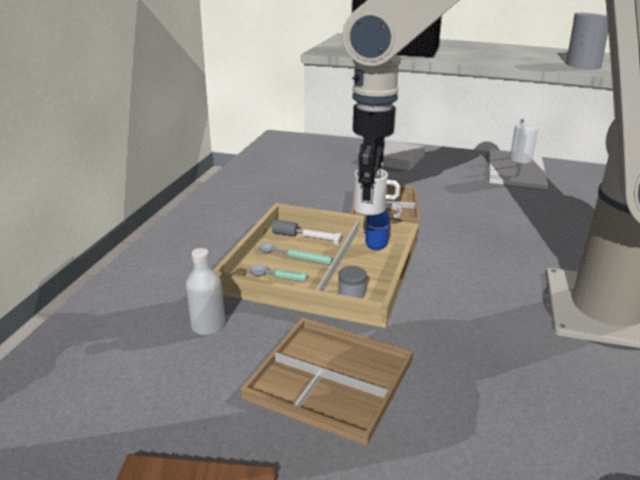

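The mug hangs upright between the pads at (372,192), with 2.5 N on the wrist. I'll place it.

```bash
python3 - <<'E'
from h import *
x,y=tray(PT,-.042,.05)
place(x,y,PT[1],.0495,.083)
pick(.4781,.0952,-.04,.050,.075,.053)
x,y=tray(PT,.055,.05)
snap("pot")
E
```

```text
place F [-3.3 -2.   7.9] [0.42755977 0.37430765 0.04989033] 0
t 12.3583
width 0.0512 F [-1.7  0.1  8. ]
lifted width 0.0512 F [-0.3 -0.3 -1.3] t 16.775
```

View pics/pot_side.png

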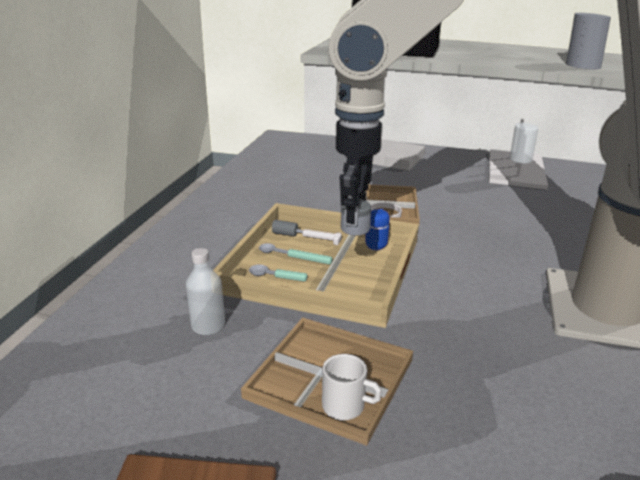

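View pics/pot_top.png

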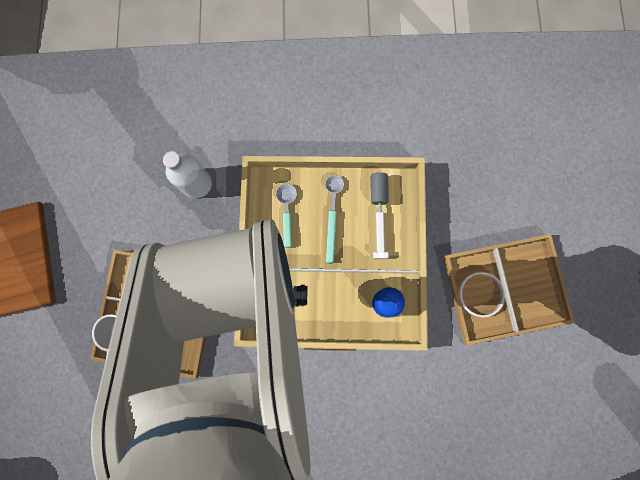

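The mug stands in the larger pocket at side view (345,388), and the pot is held level at (355,218). Next I'll place the pot, then move the dispenser.

```bash
python3 - <<'E'
from h import *
x,y=tray(PT,.055,.05)
place(x,y,PT[1],.0465,.075)
pick(.468,-.097,-.04,.055,.075,.050)
x,y=tray(CT,0,.05)
snap("disp")
place(x,y,CT[1],.0515,.072)
snap("disp2")
E
```

```text
place F [-4.  -2.2  9.6] [0.52300651 0.35719705 0.04712085] 0
t 21.5333
width 0.0488 F [-0.6  1.   6.1]
lifted width 0.0486 F [1.  0.9 0.1] t 26.4583
place F [-3.1  2.3  9.2] [ 0.4777067  -0.26918897  0.05184203] 0
t 30.875
```

View pics/disp2_side.png

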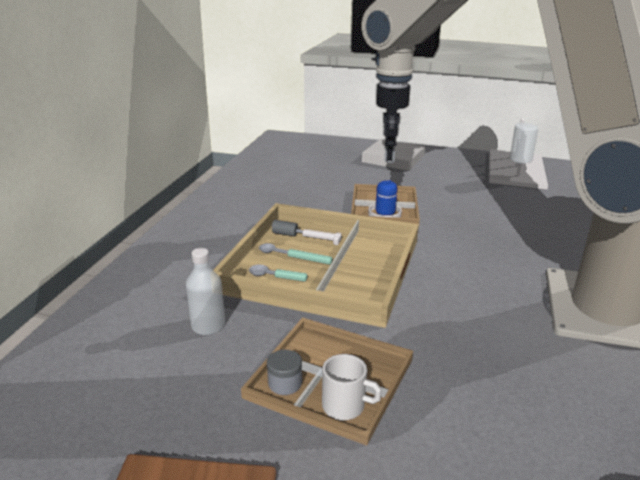

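View pics/disp2_top.png

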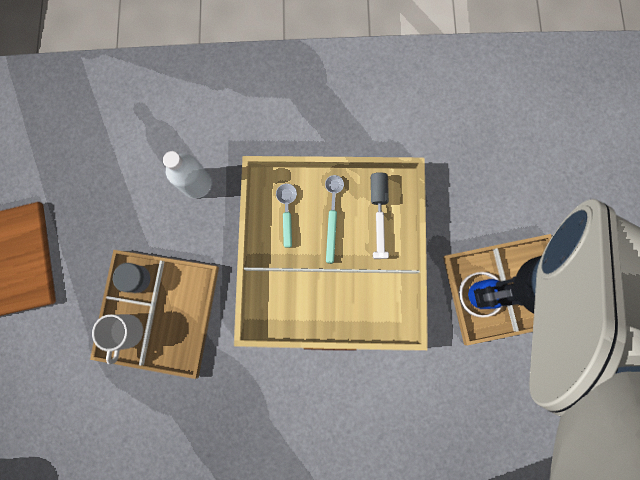

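The pot (127,277) and mug (111,332) stand in their pockets, and the dispenser is upright in the collar. Now the spoons, starting with the short one.

```bash
python3 - <<'E'
from h import *
pick(.623,.0740,.038,.0335,.045,.015,f=40)
snap("ss")
E
```

```text
width 0.0139 F [-0.7  0.1  5.7]
lifted width 0.014 F [-0.7 -0.2 -0.4] t 35.95
```

View pics/ss_side.png

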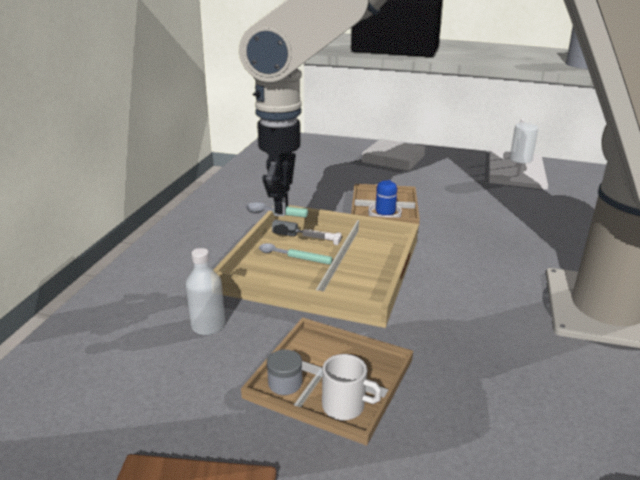

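The short spoon is held level, with its bowl at (256,207) and its grip at (296,212). I'll place it, then pick the long one.

```bash
python3 - <<'E'
from h import *
x,y=tray(CT,-.010,-.0445)
place(x,y,CT[1],.030,.045)
pick(.6142,-.0078,-.081,.0335,.045,.015,f=40)
snap("ls")
x,y=tray(PT,-.010,-.0445)
place(x,y,PT[1],.030,.045)
manip.set_joints([0.,.1,1.6,0,1.4,-1.5]) if False else None
go(.45,-.02,.42,0)
snap("end");print(manip.get_time())
E
```

```text
place F [-3.2  2.9  9.4] [ 0.48363315 -0.36391532  0.03031209] 0
t 41.5083
width 0.0141 F [-0.6  0.5  7. ]
lifted width 0.0138 F [-0.9  0.9 -0.4] t 46.3583
place F [-3.3 -2.1 10.7] [0.44234968 0.27572775 0.03030806] 0
t 51.5
53.0833
```

View pics/end_side.png

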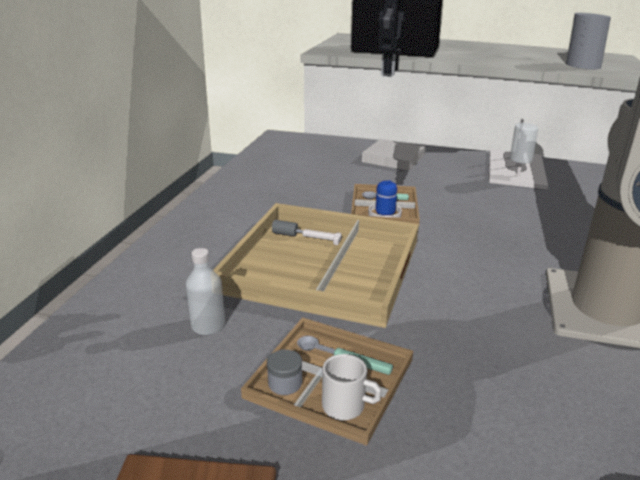

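View pics/end_top.png

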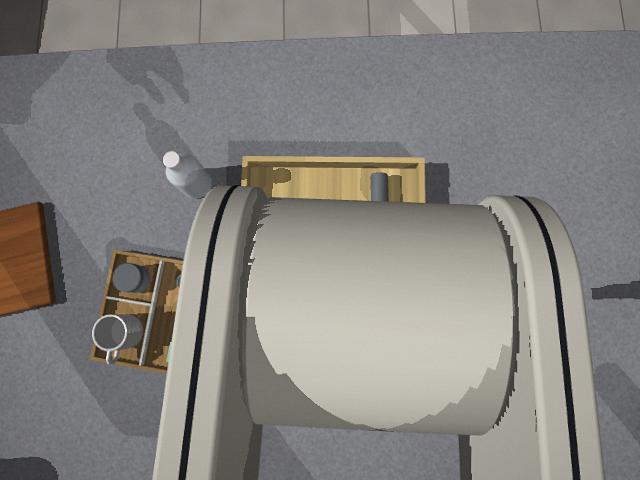

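All five look placed in the side view, but the arm blocks the top camera. I'll move it clear and measure the final positions in the tray frames.

```bash
python3 - <<'E'
from h import *
manip.set_joints([-1.4,.2,1.63,0,1.3,-1.5]); manip.hold(.3)
snap("fin");print(manip.get_time())
im=cv2.imread("pics/fin_top.png")
A=cv2.resize(im[240:385,80:230],None,fx=4,fy=4,interpolation=cv2.INTER_CUBIC);cv2.imwrite("pics/f_pt.png",A)
A=cv2.resize(im[225:355,435:585],None,fx=4,fy=4,interpolation=cv2.INTER_CUBIC);cv2.imwrite("pics/f_ct.png",A)
c=manip.camera("top");hsv=cv2.cvtColor(c["image"],cv2.COLOR_RGB2HSV)
m=cv2.inRange(hsv,(70,60,60),(90,255,255));N,lab,st,_=cv2.connectedComponentsWithStats(m)
for i in range(1,N):
    if st[i,4]>80:
        W=plane(c,np.argwhere(lab==i)[:,::-1],.020);T=PT if W[:,1].mean()>0 else CT
        a=T[1];L=(W-T[0])@np.array([[np.cos(a),-np.sin(a)],[np.sin(a),np.cos(a)]])
        print("mint tray frame x",L[:,0].min(),L[:,0].max(),"y",L[:,1].min(),L[:,1].max())
E
```

```text
55.75
mint tray frame x -0.059775266950539196 0.00399446652441043 y -0.049559436527090446 -0.033647907742451744
mint tray frame x -0.08178174364425841 0.0133539849716571 y -0.05494584311044949 -0.03873747180158101
```

View pics/f_pt.png

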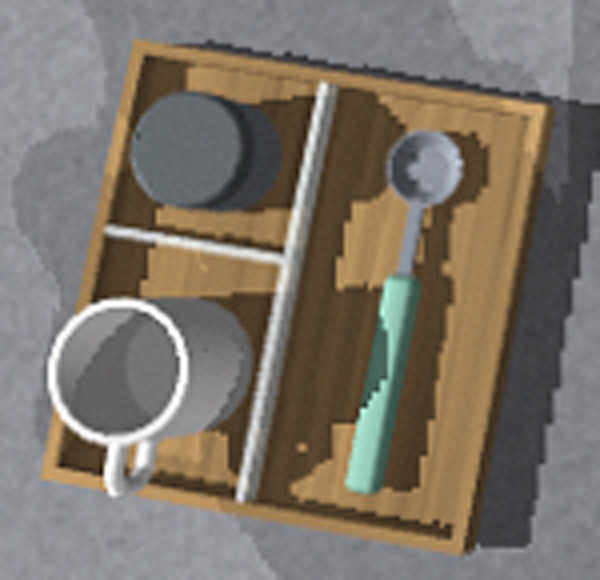

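View pics/f_ct.png

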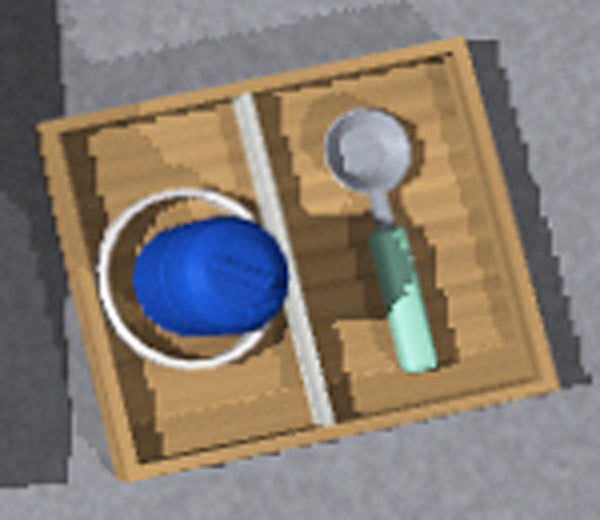

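View pics/fin_top.png

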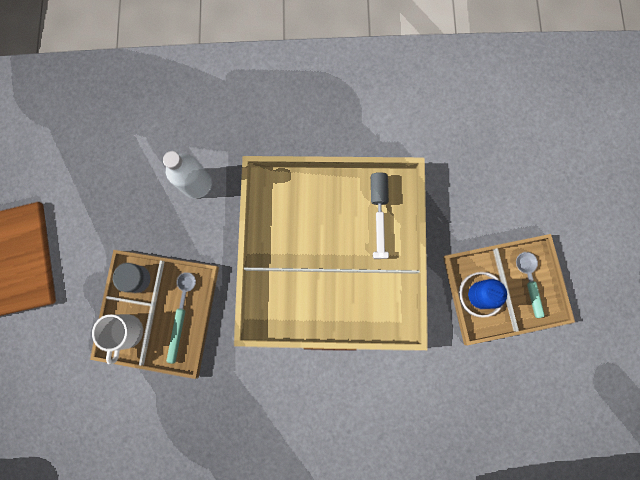

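```bash
python3 - <<'E'
from h import *
c=manip.camera("top")
f=lambda p,x,y:(np.array(p,float)+.5)/4-.5+[x,y]
def loc(T,W):
    a=T[1];return (W-T[0])@np.array([[np.cos(a),-np.sin(a)],[np.sin(a),np.cos(a)]])
print("mug",loc(PT,plane(c,f([(119,370)],80,240),.076)),"pot",loc(PT,plane(c,f([(188,151)],80,240),.054)))
# dispenser: outer edge dome z~.079, inner edge lower side z~.018
W=(plane(c,f([(289,276)],435,225),.079)+plane(c,f([(134,278)],435,225),.018))/2
print("disp",loc(CT,W))
u=proj(c,np.r_[tray(CT,0,.05),.09])[0];print("expected dispenser apex crop px",(u-[435,225]+.5)*4-.5)
s=manip.camera("side")
im=s["image"][:,:,::-1];cv2.imwrite("pics/f_side.png",np.hstack([cv2.resize(im[170:230,340:430],(400,267),interpolation=3),cv2.resize(im[310:445,235:425],(400,284),interpolation=3)[:267]]))
m=lambda n:cv2.imread(n).astype(int)
d=abs(m("pics/fin_top.png")-m("pics/top0.png")).max(2)
print("diff brush",(d[165:262,365:392]>60).mean(),"bottle",(d[148:198,160:212]>60).mean(),manip.get_contact_force(),manip.get_width())
E
```

```text
mug [[-0.04215669  0.04877693]] pot [[0.05331603 0.04835171]]
disp [[-0.0010069   0.04990511]]
expected dispenser apex crop px [239.64136406 270.28596392]
diff brush 0.0 bottle 0.0 [ 0.787786    0.28236755 -0.1762314 ] 0.044736710352667346
```

View pics/f_side.png

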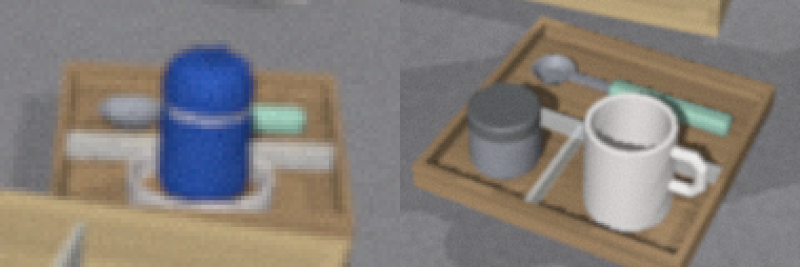

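All five items stand or lie level and within the limits, and the brush and bottle are unchanged in the picture. I'm handing the job in.

```bash
python3 -c "
from rig import manip
print(manip.get_time());manip.sign_off()"
```

```text
55.9
the job is handed in; nothing more can be done
```

Both kits are made up and the job is handed in at 55.9 s, well inside the 128 s limit. Sign-off gave no verdict.

These are the last camera measurements, each in its tray's frame:

| Item | Measured position (mm) | Target (mm) |
|---|---|---|
| Mug, larger pocket | (-42, 49) | (-42, 50) |
| Food pot, smaller pocket | (53, 48) | (55, 50) |
| Dispenser, collar | (-1, 50) | (0, 50) |
| Long spoon grip, bay | x from -82 to 13, y about -47 | x from -82 to 15, bay centre y -44.5 |
| Short spoon grip, bay | x from -60 to 4, y about -42 | x from -60 to 5, bay centre y -44.5 |

- **Upright and level:** all five items look upright or flat in both views. I did not measure their tilt or height.
- **Mug:** it was lowered into the pocket at a mean 0.04 m/s, not dropped.
- **Brush and bottle:** their image areas show no change from the first picture.
- **Robot:** the arm is parked clear of everything, and the last contact force reading was under 1 N.

No check failed. The only disagreements were 1–3 mm between measured and given sizes, well inside the tolerances.

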